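# Check two closed-end sleeves on a depth-gauge pin and sort them

## Robot

A 6-joint arm with a two-finger parallel gripper is mounted at the origin on the work surface. World frame = base frame: x ahead of the robot, y to its left, z up, the work surface at z = 0. Lengths are in mm, angles in rad, forces in N, time in s.
With the tool pointing down it reaches from about 350 to 975 mm from the base axis. Payload 7.1 kg.
Tool frame: the origin (TCP) lies on the front face of the gripper's body, between the roots of the fingers; the fingertips stand 80 mm ahead of it and the grasp point (between the pads) lies 61 mm ahead of it (env.tips_ahead is the distance from the TCP to the fingertips, in mm); z points along the fingers, y is the line along which they close (so a half turn about z gives the same grasp; the last joint's range is limited). The gripper opens to 88 mm and grips with 3 to 60 N. Pads are 20 mm wide; open, the fingers measure 115 mm over their backs; the gripper's body (75 mm by 178 mm) begins 61 mm behind the grasp point.
Start: joints at [-1.287, 0.423, 1.63, -0, 1.089, -0.019], TCP at [186.389, -596.544, 302.675] pointing down, gripper open.
Joint ranges: [-3, 3], [-0.9, 2.11], [0.09, 2.58], [-1.31, 4.45], [0.11, 2.69], [-2.54, 2.54]. Speed limits (rad/s): [2.39, 2.39, 3.01, 3.14, 3.14, 3.14].

## Interface

Orientations are given as a unit quaternion [x, y, z, w].
In Python, from station import env, set_gripper, viewer, workorder gives the robot as it stands. Calls block until the motion is done:
- env.reach(position, orientation): joint-space move of the TCP to a pose.
- env.move_l(position, rot=None, rate=150, f_stop=None): straight line of the TCP; rot=None keeps the orientation; rate is the mean speed in mm/s. With f_stop (N) it stops when the force on the tool has changed by that much, and returns True; else False.
- env.move_joints(angles): joint-space move.
- set_gripper(opening): finger opening in mm; the grip force is fixed at half the most; returns when the fingers have stopped.
- env.hold(seconds).
- env.ik(position, orientation): joint angles nearest the present ones, or None.
- env.read_state(): the state.
- viewer.camera(name): name is "scene" or "top" or "wrist"; returns the picture (384x512x3 uint8, blue, green, red); there is no depth.
- viewer.camera_params(name): a dict with "fx", "fy", "cx", "cy" (pixels), "dist" ([k1, k2, p1, p2, k3] as OpenCV has them; the pictures are not rectified), "pose" (4x4, takes a point from camera to world coordinates); the wrist camera has in their place "tool_from_camera" (4x4, takes a point from camera to tool coordinates, whose origin is the TCP and whose axes are the flange's). Camera axes: x right, y up, looking along -z (the intrinsics and any distortion apply to the point x, -y, -z); pixel columns grow to the right and rows downward; lengths in mm; the calibration is good to about 2 mm. A picture is of the moment at which its call begins: read the wrist's pose just before it. camera_params takes no time and is no camera call.
A pose or a line that the arm cannot do raises env.IKError and nothing moves.
- workorder.sign_off(): hands the job in; it is judged then, once.
The state is a dict: "time_s": time; "qpos": joint angles; "dq": joint speeds; "tau": joint torques, N m; "tool_pos": TCP position; "orientation": TCP orientation; "force": force on the tool from outside, world axes, zero at the start; "wrist_torque": the same for the moment, N m; "width": finger opening in mm; "grip_force": force on a finger pad.
Only numpy, scipy, OpenCV 4.12 (cv2) and the standard library are available. Lean on these libraries where they do the work, as an engineer would, in place of code of your own. Each camera call takes 0.05 s, during which the arm holds its last target. There are 200 camera calls.

## Task

Check both closed-end sleeves on the gauge pin, the brass one first: ease it mouth down over the pin, slowly, as far as it will go without forcing it. If it goes right down onto the gauge table it is good and belongs in the white tray; if it stops short, with the pin bottoming in its bore, it belongs in the red tray. Stand the brass sleeve upright in its tray before you check the aluminium one the same way, and do not disturb the bottles.

Things in the scene. Friction and masses are not known exactly. Their poses are not given: they have to be found in the camera images.
- brass_sleeve: Brass (yellow) sleeve: plain cylinder, 36 mm diameter, 62 mm tall, closed flat top, open mouth below with a blind bore 23 mm in diameter. Stands mouth down. Origin: centre of the mouth (underside); z runs up to the closed end. Its bore depth is random each time, out of sight, 10 to 46 mm; 31 or more is good; from 26 to 31 (stops under 5 mm above the table) either tray is accepted.
- alu_sleeve: Aluminium (silver) sleeve: plain cylinder, 36 mm diameter, 62 mm tall, closed flat top, open mouth below with a blind bore 23 mm in diameter. Stands mouth down. Origin: centre of the mouth (underside); z runs up to the closed end. Its bore depth is random each time, out of sight, 10 to 46 mm; 31 or more is good; from 26 to 31 (stops under 5 mm above the table) either tray is accepted.
- gauge: Depth gauge's base, fixed to the bench: dark steel plate 100 x 100 x 10 mm. Origin: centre of its underside. In its middle stands the gauge head: a round metal table 64 mm in diameter, its top 20 mm above the bench, with one bright upright steel pin on it, 21 mm in diameter, 31 mm above the table, 2.5 mm chamfer at its tip.
- gauge_head (a joint): How far the sprung gauge head is pressed down, in m: 0 at rest. It stays put under 10 N and then sinks 1 mm for every 5 N more; over 5 mm (35 N) counts as forcing.
- gauge_seat (a point): Point on the pin's axis at the top face of the gauge table (20 mm above the bench); a good sleeve's origin comes down to here.
- gauge_tip (a point): Centre of the pin's top, 51 mm above the bench. A sleeve whose rim is caught on the pin's top has its origin at this height; one with a bore D mm deep (D under 31) stops with its origin D mm below it.
- white_tray: White plastic tray for good sleeves: open-topped, fixed to the bench, 190 mm (its x) by 120 mm (its y) outside, 18 mm high, walls and floor about 4 mm. Origin: centre of its underside. Room for both sleeves side by side along x.
- red_tray: Red plastic tray for rejected sleeves: open-topped, fixed to the bench, 190 mm (its x) by 120 mm (its y) outside, 18 mm high, walls and floor about 4 mm. Origin: centre of its underside. Room for both sleeves side by side along x.
- amber_bottle: Bystander: amber glass bottle, 52 mm in diameter, 120 mm tall. Origin: centre of its underside.
- wash_bottle: Bystander: white plastic bottle with yellow cap, 64 mm in diameter, 140 mm tall. Origin: centre of its underside.
- vial: Bystander: small amber vial with white cap, 26 mm in diameter, 50 mm tall. Origin: centre of its underside.
There are look-alikes about, which are no part of the job. Leave any purple look-alike of the brass_sleeve alone.

How it is judged (in metres and radians):
On the way, in this order (a step that is already met when the one before it is completed fails the run):
1. the brass sleeve has been slid over the pin as far as it goes (down on the gauge table, or the pin's tip on the floor of its bore) (horizontal distance between brass_sleeve and gauge_seat below 0.005 m and angle between brass_sleeve's own z axis and vertical below 0.15 rad and (z of brass_sleeve in the frame of gauge_seat below 0.003 m or z of brass_sleeve_floor in the frame of gauge_tip below 0.0045 m)), for 0.1 s.
2. the brass sleeve stands upright in the right tray, let go (((z of brass_sleeve_floor in the frame of brass_sleeve above 0.0285 m and (x of brass_sleeve in the frame of white_tray between -0.091 and 0.091 m and y of brass_sleeve in the frame of white_tray between -0.056 and 0.056 m and height (world z) of brass_sleeve below 0.012 m and angle between brass_sleeve's own z axis and vertical below 0.15 rad)) or (z of brass_sleeve_floor in the frame of brass_sleeve below 0.0335 m and (x of brass_sleeve in the frame of red_tray between -0.091 and 0.091 m and y of brass_sleeve in the frame of red_tray between -0.056 and 0.056 m and height (world z) of brass_sleeve below 0.012 m and angle between brass_sleeve's own z axis and vertical below 0.15 rad))) and linear speed of brass_sleeve below 0.02 m/s and contact force between brass_sleeve and the fingers below 0.1 N), for 0.2 s.
3. the aluminium sleeve has been slid over the pin as far as it goes (horizontal distance between alu_sleeve and gauge_seat below 0.005 m and angle between alu_sleeve's own z axis and vertical below 0.15 rad and (z of alu_sleeve in the frame of gauge_seat below 0.003 m or z of alu_sleeve_floor in the frame of gauge_tip below 0.0045 m)), for 0.1 s.
At the end, for the whole second after the job is handed in: Each sleeve stands upright (within 0.15 rad), let go and at rest, on the floor of a tray: the white one if its bore is 31 mm deep or more (it went right down), the red one if its bore is less than 26 mm deep (it stopped 5 mm or more above the table), either one between those (all of step 2 and ((z of alu_sleeve_floor in the frame of alu_sleeve above 0.0285 m and (x of alu_sleeve in the frame of white_tray between -0.091 and 0.091 m and y of alu_sleeve in the frame of white_tray between -0.056 and 0.056 m and height (world z) of alu_sleeve below 0.012 m and angle between alu_sleeve's own z axis and vertical below 0.15 rad)) or (z of alu_sleeve_floor in the frame of alu_sleeve below 0.0335 m and (x of alu_sleeve in the frame of red_tray between -0.091 and 0.091 m and y of alu_sleeve in the frame of red_tray between -0.056 and 0.056 m and height (world z) of alu_sleeve below 0.012 m and angle between alu_sleeve's own z axis and vertical below 0.15 rad))) and linear speed of alu_sleeve below 0.02 m/s and contact force between alu_sleeve and the fingers below 0.1 N); the robot touches nothing.
It fails at once if the amber bottle is moved more than 30 mm or tipped (distance of amber_bottle from where it was at the start of the episode above 0.03 m or angle between amber_bottle's own z axis and vertical above 0.5 rad).
It fails at once if the wash bottle is moved more than 30 mm or tipped (distance of wash_bottle from where it was at the start of the episode above 0.03 m or angle between wash_bottle's own z axis and vertical above 0.5 rad).
It fails at once if the vial is moved more than 30 mm or tipped (distance of vial from where it was at the start of the episode above 0.03 m or angle between vial's own z axis and vertical above 0.5 rad).
It fails at once if a sleeve is forced: the sprung gauge head is pressed down more than 5 mm (35 N) (value of joint gauge_head above 0.005 m).
It also fails if it takes over 72 s, if anything falls off the work surface, if the arm or the gripper's body presses on something with over 40 N, if the wrist force passes 120 N, or if a joint passes its speed limit or range.

## Working session

There is one attempt and no reset: what is moved stays moved. The work goes in short steps, each a Python script; the robot and the scene stay as the last script left them, time stands still between calls to the robot, and variables do not carry over. Pictures are saved under pics/ and viewed, at most 10 in all, crops included, and the job is handed in when it is done.

```bash
ls; mkdir -p pics
python3 - <<'E'
from station import env, viewer
import cv2
for n in("top","scene"):
    cv2.imwrite(f"pics/{n}0.png",viewer.camera(n)); p=viewer.camera_params(n); print(n,{k:(v.tolist() if hasattr(v,'tolist') else v) for k,v in p.items()})
p=viewer.camera_params("wrist");print(p)
print(env.read_state())
E
```

```text
pics
top {'fx': 450.32580919587616, 'fy': 450.32580919587616, 'cx': 249.2176133094127, 'cy': 191.3723175959944, 'dist': [-0.09198210015698664, 0.0, 0.0, 0.0, 0.0], 'pose': [[-0.009271937896101888, 0.9906210680036186, -0.13632289167641942, 452.324349951468], [-0.9999451202602883, -0.00985020153220024, -0.003567912192400119, 0.040553565481864055], [-0.004877256943043564, 0.1362823288513408, 0.9906580334341243, 1172.6321355440487], [0.0, 0.0, 0.0, 1.0]]}
scene {'fx': 427.01323793468066, 'fy': 427.01323793468066, 'cx': 260.7107085628054, 'cy': 195.1390309271478, 'dist': [0.022506832867569687, 0.0, 0.0, 0.0, 0.0], 'pose': [[0.31697429719537284, -0.6940979188704788, 0.6463399832419231, 1253.9353095951628], [0.9482148061018144, 0.2172646139313302, -0.23169973893504514, -219.5509048779899], [0.02039549967020912, 0.6863120037948778, 0.7270212218637515, 793.6964959909195], [0.0, 0.0, 0.0, 1.0]]}
{'fx': 285.26326431183975, 'fy': 285.26326431183975, 'cx': 252.8554456673704, 'cy': 188.06898234408305, 'dist': array([0.02196816, 0.        , 0.        , 0.        , 0.        ]), 'tool_from_camera': 
[... 331 characters left out ...]
00e+00]])}
{'time_s': 0.1, 'qpos': array([-1.28699032e+00,  4.23763469e-01,  1.63064807e+00, -1.31393020e-05,
        1.08856274e+00, -1.90047266e-02]), 'dq': array([-0.00044697, -0.00234622, -0.00260455, -0.00057572, -0.00214647,
       -0.00211152]), 'tau': array([-1.78349178e-04, -5.45613277e+01, -2.74325645e+01,  6.45362749e-02,
        1.88004639e-02, -4.87894908e-06]), 'tool_pos': array([ 186.28331183, -596.16865601,  301.96638361]), 'orientation': array([ 9.88559390e-01,  1.50830550e-01, -9.69644922e-05, -6.83998592e-04]), 'force': array([-1.26525848, -0.82120967, -0.4912227 ]), 'wrist_torque': array([0.00050805, 0.03239492, 0.01336211]), 'grip_force': 0.0, 'width': 88.06603015624506}
```

View pics/top0.png

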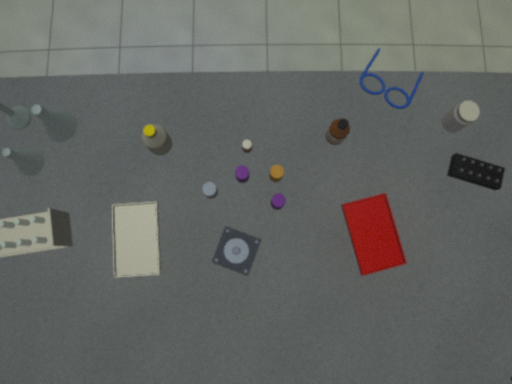

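View pics/scene0.png

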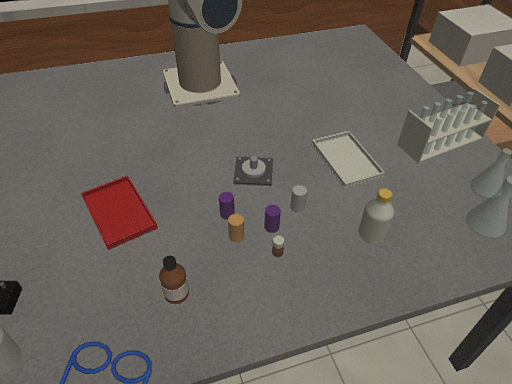

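The top view shows brass at (277,172), aluminium at (209,189), purple look-alikes at (242,173) and (278,201), and the vial at (247,145). The gauge is at (236,250), the white tray at (136,239) and the red tray at (373,234). The scene view agrees: both sleeves are standing and the pin is clear.

```bash
cat > h.py <<'E'
import numpy as np, cv2
from scipy.spatial.transform import Rotation as R
from station import env, set_gripper, viewer, workorder
def ray(name, px, z, state=None):
    """pixels (N,2) -> points on world plane z (mm)"""
    p=viewer.camera_params(name)
    K=np.array([[p["fx"],0,p["cx"]],[0,p["fy"],p["cy"]],[0,0,1]])
    u=cv2.undistortPoints(np.float64(px).reshape(-1,1,2),K,np.float64(p["dist"])).reshape(-1,2)
    d=np.c_[u[:,0],-u[:,1],-np.ones(len(u))]
    if name=="wrist":
        T=np.eye(4); T[:3,:3]=R.from_quat(state["orientation"]).as_matrix(); T[:3,3]=state["tool_pos"]
        T=T@np.array(p["tool_from_camera"])
    else: T=np.array(p["pose"])
    d=d@T[:3,:3].T; o=T[:3,3]
    return o+d*((z-o[2])/d[:,2])[:,None]
def down(yaw):  # tool y axis = fingers' line; tool x axis at angle yaw in the world
    return (R.from_euler('z',yaw)*R.from_euler('x',np.pi)).as_quat()
def look_tcp(xy, yaw, z):  # TCP that puts the wrist camera straight above xy
    c=np.array(viewer.camera_params("wrist")["tool_from_camera"])[:3,3]
    o=R.from_quat(down(yaw)).apply(c)
    return [xy[0]-o[0],xy[1]-o[1],z]
E
python3 - <<'E'
from h import *
P={'brass':(277,172,62),'alu':(209,189,62),'purA':(242,173,62),'purB':(278,201,62),'vial':(247,145,50),'gauge':(236,250,51),'white':(136,239,10),'red':(373,234,10),'amber':(342,124,120),'wash':(150,131,140)}
for k,(u,v,z) in P.items(): print(k,ray("top",[(u,v)],z)[0].round(1))
im=cv2.imread("pics/top0.png"); hsv=cv2.cvtColor(im,cv2.COLOR_BGR2HSV)
g=[ray("top",[c],0)[0][:2] for c in ((136,239),(373,234))]
for n,m in (('red',cv2.inRange(hsv,(0,150,80),(8,255,255))|cv2.inRange(hsv,(172,150,80),(180,255,255))),('white',cv2.inRange(im,(140,160,160),(255,255,255)))):
    cs=cv2.findContours(m,0,1)[0]
    for c in cs:
        if cv2.contourArea(c)>1500:
            q=ray("top",c.reshape(-1,2),18)[:,:2].astype(np.float32); print(n,cv2.minAreaRect(q))
for yaw in np.arange(-180,180,45):
    y=np.radians(yaw)
    for k in('brass','alu','gauge'):
        xy=ray("top",[P[k][:2]],P[k][2])[0][:2]
        j=env.ik(look_tcp(xy,y,230),down(y)); print(yaw,k,None if j is None else np.round(j,2)[[0,3,5]], env.ik([*xy,110],down(y)) is not None)
E
```

```text
brass [653.4 -66.   62. ]
alu [612.1 104.3  62. ]
purA [651.8  21.7  62. ]
purB [580.3 -67.2  62. ]
vial [726.5   8.6  50. ]
gauge [460.6  38.1  51. ]
white [490.7 298.6  10. ]
red [ 497.7 -315.2   10. ]
amber [ 759.6 -222.4  120. ]
wash [741.5 238.1 140. ]
red ((498.638671875, -314.6512451171875), (187.5931854248047, 120.46532440185547), 14.207038879394531)
white ((490.379638671875, 296.1592102050781), (176.8169403076172, 105.12638854980469), 3.547347068786621)
-180 brass [-0.11  0.   -1.68] True
-180 alu [ 0.13  0.   -1.44] True
-180 gauge [ 0.05  0.   -1.52] True
-135 brass [-0.03  0.   -2.39] True
-135 alu [ 0.22  0.   -2.14] True
-135 gauge [ 0.15  0.   -2.2 ] True
-90 brass None False
-90 alu None False
-90 gauge None False
-45 brass [-0.04 -0.    2.31] True
-45 alu None True
-45 gauge None True
0 brass [-0.13 -0.    1.44] True
0 alu [ 0.17 -0.    1.74] True
0 gauge [ 0.07 -0.    1.64] True
45 brass [-0.22 -0.    0.57] True
45 alu [ 0.07 -0.    0.86] True
45 gauge [-0.07 -0.    0.72] True
90 brass [-0.23 -0.   -0.23] True
90 alu [ 0.03 -0.    0.03] True
90 gauge [-0.11 -0.   -0.11] True
135 brass [-0.18  0.   -0.97] True
135 alu [ 0.06  0.   -0.73] True
135 gauge [-0.05  0.   -0.84] True
```

Run:
```python
from h import *
ims=[]
for n,xy,yaw in(("g2",(460.6,38.1),-135),("g1",(460.6,38.1),45),("alu",(612.1,104.3),45),("brass",(653.4,-66),45)):
    y=np.radians(yaw); env.reach(look_tcp(xy,y,230),down(y)); env.hold(.4)
    s=env.read_state(); im=viewer.camera("wrist"); cv2.imwrite(f"pics/w_{n}.png",im); np.savez(f"pics/w_{n}.npz",tool_pos=s["tool_pos"],orientation=s["orientation"])
    print(n,s["time_s"],s["tool_pos"].round(1)); ims.append(cv2.resize(im,(400,300),interpolation=cv2.INTER_AREA))
cv2.imwrite("pics/m1.png",np.vstack([np.hstack(ims[:2]),np.hstack(ims[2:])]))
```

```text
g2 3.2 [513.4  91.2 230. ]
g1 6.125 [406.1 -15.4 230. ]
alu 7.2833 [559.   50.3 230.3]
brass 8.4667 [ 600.7 -118.8  230.1]
```

View pics/m1.png

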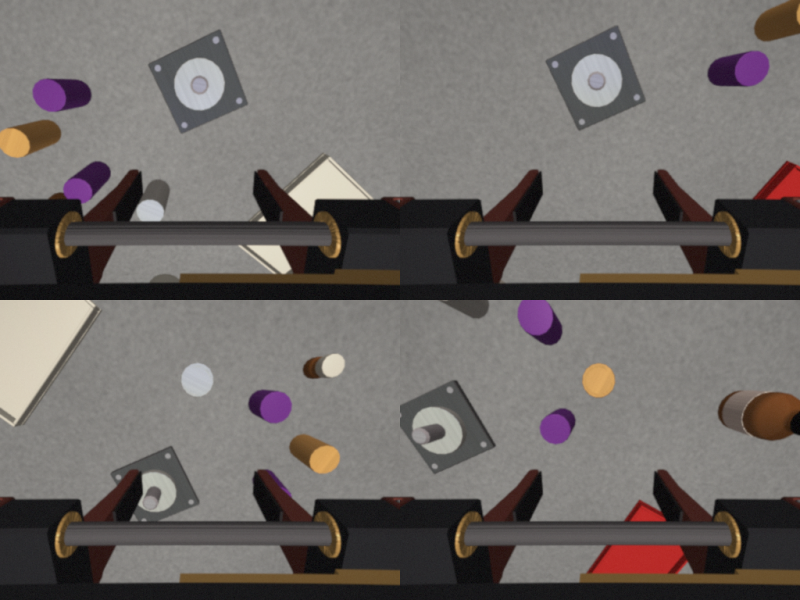

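The wrist views show, in half-scale panel pixels, the pin and its round table at (199,85) and (197,81). The aluminium sleeve's top is at (197,80) and the brass one's at (198,80), both as plain discs. Next I measure them.

```bash
cat >> h.py <<'E'
def circ(im, lo, hi, near, z, state, name="wrist", hsv=True):
    """disc of given colour nearest pixel `near`: world centre, radius"""
    a=cv2.cvtColor(cv2.GaussianBlur(im,(3,3),0),cv2.COLOR_BGR2HSV) if hsv else im
    m=cv2.inRange(a,lo,hi)
    cs=[c for c in cv2.findContours(m,cv2.RETR_EXTERNAL,cv2.CHAIN_APPROX_NONE)[0] if cv2.contourArea(c)>120]
    c=min(cs,key=lambda c:np.hypot(*(c.reshape(-1,2).mean(0)-near)))
    q=ray(name,cv2.convexHull(c).reshape(-1,2),z,state)[:,:2]
    (x,y),ax,_=cv2.fitEllipse(ray(name,c.reshape(-1,2),z,state)[:,:2].astype(np.float32))
    return np.array([x,y]),np.array(ax)
E
python3 - <<'E'
from h import *
for n,lo,hi,z,near in(("g2",(0,0,140),(180,70,255),20,(254,109)),("g1",(0,0,140),(180,70,255),20,(252,104)),("alu",(0,0,150),(180,70,255),62,(252,102)),("brass",(10,90,120),(28,255,255),62,(253,102))):
    im=cv2.imread(f"pics/w_{n}.png"); s=np.load(f"pics/w_{n}.npz")
    hs=cv2.cvtColor(im,cv2.COLOR_BGR2HSV); print(n,hs[near[1],near[0]],hs[near[1],near[0]+20],hs[near[1],near[0]+40], *circ(im,lo,hi,near,z,s))
    if n[0]=="g":
        g=cv2.cvtColor(im,cv2.COLOR_BGR2GRAY)[near[1]-28:near[1]+28,near[0]-28:near[0]+28]
        g=cv2.resize(g,None,fx=4,fy=4,interpolation=cv2.INTER_CUBIC)
        c=cv2.HoughCircles(g,cv2.HOUGH_GRADIENT,1,200,param1=80,param2=15,minRadius=28,maxRadius=56)
        if c is not None:
            u,v,r=c[0,0]; print(" pin",ray("wrist",[((u+.5)/4-.5+near[0]-28,(v+.5)/4-.5+near[1]-28)],51,s)[0],r/4/285*261)
E
```

```text
g2 [120  22 183] [109  10 198] [102  14  90] [461.13372803  40.64031601] [62.45114517 62.53279495]
 pin [460.25108891  39.81692884  51.        ] 9.776052
g1 [124  23 175] [111  14 188] [105  18  85] [459.33639526  40.67583084] [62.10354996 62.36531448]
alu [113  12 196] [120   1 172] [ 18   9 145] [613.4006958 106.235672 ] [34.73188019 34.98900986]
brass [ 17 138 218] [ 17 136 208] [ 30   6 130] [655.50524902 -64.12526703] [34.28592682 34.52874374]
```

```bash
cat >> h.py <<'E'
Q=down(np.pi/4); G=(460.24,40.66)
def pick(xy):
    set_gripper(62)
    env.reach([*xy,200],Q); env.move_l([*xy,103],rate=120); env.hold(.2)
    set_gripper(20); env.hold(.2)
    s=env.read_state(); zb=s["tool_pos"][2]; print("grip",s["width"],s["grip_force"],s["tool_pos"].round(1),s["time_s"])
    env.move_l([*xy,215],rate=150); return zb
def gauge(zb,xy=G):
    env.reach([*xy,215],Q); env.move_l([*xy,zb+58],rate=120); env.hold(.3)
    s=env.read_state(); f0=s["force"]; print("over",s["tool_pos"].round(1),f0.round(1),s["width"])
    hit=env.move_l([*xy,zb+18.5],rate=12,f_stop=6); env.hold(.3)
    s=env.read_state(); print("stop",hit,"origin z",s["tool_pos"][2]-zb,s["tool_pos"].round(1),"dF",(s["force"]-f0).round(1),s["wrist_torque"].round(2),s["width"],s["time_s"])
E
python3 - <<'E'
from h import *
zb=pick((656.4,-64.15)); open("zb","w").write(str(zb)); gauge(zb)
cv2.imwrite("pics/s1.png",cv2.resize(viewer.camera("scene")[120:240,170:330],None,fx=4,fy=4))
E
```

```text
grip 36.29160875385969 30.00017249956727 [656.4 -64.2 103.1] 11.4333
over [460.6  40.7 161.7] [-0.8 -0.3 -3.1] 36.08802634218075
stop True origin z 34.23645785831195 [460.3  40.7 137.3] dF [-0.2  0.5  8.8] [-0.03  0.08 -0.03] 36.342005096329025 16.35
```

View pics/s1.png

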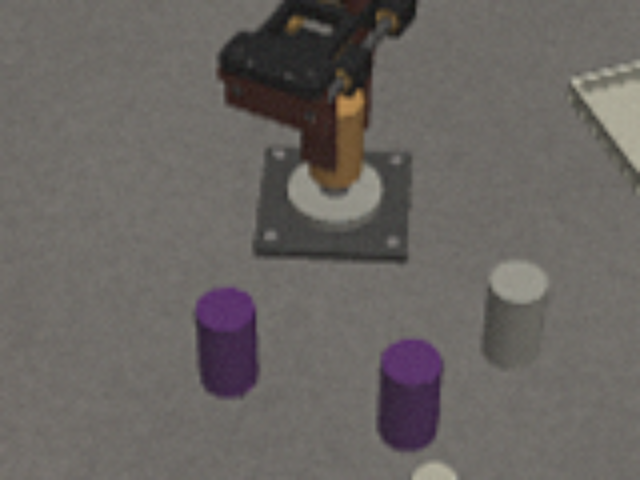

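The crop shows the brass sleeve upright on the pin at about (340,140), with its mouth short of the table. Its origin stopped at 34.2 mm, about 14 mm above the table, with no side force. I'll repeat the stop with small offsets to rule out a jam, then place it in the red tray.

```bash
cat >> h.py <<'E'
def retry(zb,z):
    for dx,dy in((.6,.6),(-.6,-.6)):
        env.move_l([G[0]+dx,G[1]+dy,zb+z+4],rate=30); env.hold(.2)
        env.move_l([G[0]+dx,G[1]+dy,zb+18.5],rate=12,f_stop=6); env.hold(.2)
        s=env.read_state(); print("again",s["tool_pos"][2]-zb,s["force"].round(1))
def place(zb,xy):
    p=env.read_state()["tool_pos"]; env.move_l([p[0],p[1],215],rate=120)
    env.reach([*xy,215],Q); env.move_l([*xy,zb+14],rate=120)
    hit=env.move_l([*xy,zb+3],rate=25,f_stop=5); s=env.read_state(); print("down",hit,s["tool_pos"][2]-zb)
    set_gripper(62); env.hold(.2); env.move_l([*xy,215],rate=150); print("t",env.read_state()["time_s"])
E
python3 - <<'E'
from h import *
zb=float(open("zb").read()); retry(zb,34.2); place(zb,(498.6,-314.6))
zb=pick((614.3,106.2)); open("zb","w").write(str(zb)); gauge(zb)
a=viewer.camera("scene"); cv2.imwrite("pics/s2.png",np.hstack([cv2.resize(a[120:240,170:300],(390,360)),cv2.resize(a[140:260,50:180],(390,360))]))
E
```

```text
again 34.29273351871967 [-1.1 -0.3  6.8]
again 34.27721692222647 [ 0.  -0.1  6.3]
down True 3.965288898140699
t 24.325
grip 36.28971489555825 30.000359010882676 [614.3 106.2 103.1] 28.0333
over [460.6  40.7 161.7] [-0.6  0.4 -1.3] 36.08706524358333
stop True origin z 36.35888931114199 [460.3  40.7 139.4] dF [ 0.6 -0.4  7.8] [-0.04  0.15  0.02] 36.294774587328675 32.675
```

View pics/s2.png

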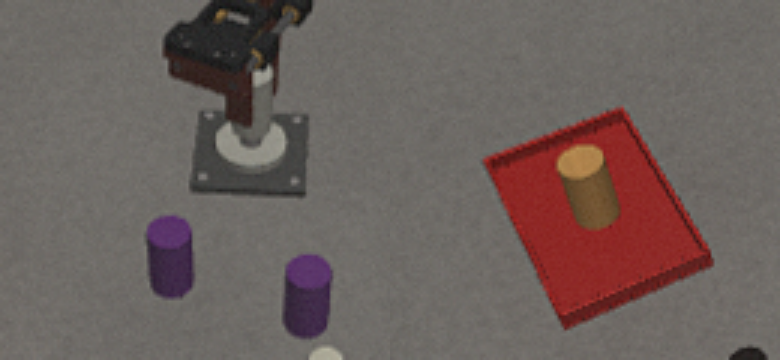

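The brass sleeve stands upright in the red tray at (588,185). The aluminium sleeve is on the pin with its mouth well above the table: origin 36.4 mm, so the bore is about 14.6 mm deep and it is a reject. I'll confirm the stop, then place it beside the brass one.

Run:
```python
from h import *
zb=float(open("zb").read()); retry(zb,36.4); place(zb,(448.2,-327.4))
env.reach([450,-100,300],Q); env.hold(.3)
a=viewer.camera("scene"); cv2.imwrite("pics/s3.png",a[100:340,40:440]); 
b=viewer.camera("top")
for n,lo,hi,near in(("brass",(10,90,120),(28,255,255),(370,235)),("alu",(0,0,120),(180,90,255),(385,285))):
    try: print(n,*circ(b,lo,hi,near,66,None,"top"))
    except Exception as e: print(n,e)
```

```text
again 36.428688274375745 [-0.4  0.1  6.7]
again 36.39894623424594 [-0.7 -1.1  7.1]
down True 3.9405401342433777
t 40.75
brass [ 498.39498901 -315.86907959] [33.86373901 35.08535767]
alu [ 306.82693481 -280.00128174] [ 20.131464   317.45101929]
```

View pics/s3.png

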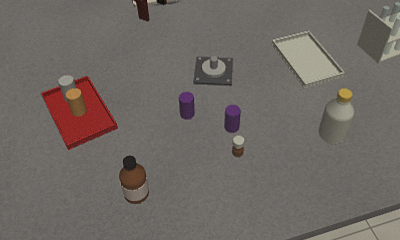

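Both sleeves stand upright in the red tray, brass at (75,102) and aluminium behind it at (66,85). Both were set down on the tray floor at z ≈ 4 mm, the bottles look undisturbed and the arm is clear.

```bash
python3 -c "
from station import workorder; print(workorder.sign_off())"
```

```text
the job is handed in; nothing more can be done
None
```

Both sleeves stopped short on the pin (bores about 17 mm for brass and 15 mm for aluminium), so both now stand upright in the red tray; the job is handed in, but sign-off returned no verdict.

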